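# Move the locked stop one hole along its perforated rail

## Robot

A 6-joint arm with a two-finger parallel gripper is mounted at the origin on a cart in front of the work surface, level with it; the furniture and walls round the work are solid. World frame = base frame: x ahead of the robot, y to its left, z up, the work surface at z = 0. Lengths are in m, angles in rad, forces in N, time in s.
With the tool pointing down it reaches from about 0.425 to 0.95 m from the base axis. Payload 3.5 kg.
Tool frame: the origin (TCP) lies at the very end of the fingers, on their centre line; the grasp point (between the pads) lies 19 mm behind it; z points along the fingers, y is the line along which they close (so a half turn about z gives the same grasp; the last joint's range is limited). The gripper opens to 85 mm and grips with 20 to 120 N. Pads are 22 mm wide; open, the fingers measure 114 mm over their backs; the gripper's body (76 mm by 85 mm) begins 54 mm behind the grasp point. The pads swing forward as they close: fully open they stand 13 mm farther back than shut.
Start: joints at [-1.484, 0.286, 1.577, -0, 1.279, -0.15], TCP at [0.158, -0.656, 0.193] pointing down, gripper open.
Joint ranges: [-2.77, 2.77], [-0.9, 2.22], [0.21, 2.48], [-1.53, 4.67], [0.24, 2.81], [-2.84, 2.84]. Speed limits (rad/s): [2.79, 2.79, 3.14, 3.14, 3.14, 3.14].

## Interface

Orientations are given as a unit quaternion [x, y, z, w].
In Python, from cell import arm gives the robot as it stands.
- The arm moves only by the tool move_arm, never from a script. Its argument "motion" is a list that holds one entry, the list of rows, each a list of 4 numbers: the shift along the tool's x, y, z in units of 60 mm (1.0 is 60 mm), then the turn about the tool's z in units of 5 degrees (1.0 is 5 degrees). A call has 1 to 12 rows; each row shifts and turns the commanded pose from where the row before left it, along the tool's axes as they then stand; what a row does not reach is not made up. A row lasts 1/8 s, in which the tool goes at most 62.5 mm and 10.7 degrees, less where a joint would pass 70% of its speed; a pose out of reach is approached as far as the arm can. A call is refused whole if a number of a shift passes 1 or a number of a turn 1, either way. A call with a gripper value outside its range is refused whole. "grip" is the closure, from -1 (fully open) to 1 (shut), set as the call begins (left out, the last holds). The fingers move at their own pace and stop on an object; the grip force is fixed at half the most. Time passes only in rows, so rows that do not move let the fingers close. It gives the time, the measured TCP pose, the force, the opening and the grip force at its end, in the units of the state.
- arm.observe(): the state, without advancing time (a new reading comes with each control period).
- arm.snapshot(name): name is "scene" or "top" or "wrist"; returns the picture (384x512x3 uint8, blue, green, red); there is no depth.
- arm.camera_model(name): a dict with "K" (3x3 intrinsics, pixels), "world_from_camera" (4x4, takes a point from camera to world coordinates). Camera axes: x right, y down, z forward; pixel columns grow to the right and rows downward; lengths in m; the calibration is good to about 2 mm. A picture is of the moment at which its call begins: read the wrist's pose just before it. camera_model takes no time and is no camera call; for the wrist camera it gives the pose at the moment of the call.
- arm.hand_in(): hands the job in; it is judged then, once.
The state is a dict: "time": time; "joints": joint angles; "joint_velocities": joint speeds; "effort": joint torques, N m; "tool_pos": TCP position; "ee_rot": TCP orientation; "force": force on the tool from outside, world axes, zero at the start; "ft_torque": the same for the moment, N m; "opening": finger opening in m; "gripper_force": force on a finger pad.
Only numpy, scipy, OpenCV 4.12 (cv2) and the standard library are available. Lean on these libraries where they do the work, as an engineer would, in place of code of your own. Each camera call takes 0.05 s, during which the arm holds its last target. There are 200 camera calls.

## Task

The sliding section on the perforated square tube is locked one hole too far away from the valve block. Take the black knob of its lock plunger, pull it up until the pin is out of the tube, slide the section to the very next hole on the valve block's side and let the pin drop in there, then push the knob fully down and keep holding it down: the program finishes while the gripper holds the pin fully home (let go, the spring would lift it a little). Leave the valve block, brass bush, grease tub and bottle alone.

Things in the scene. Friction and masses are not known exactly. Their poses are not given: they have to be found in the camera images.
- rail: Fixed unit; place and yaw vary. A column with a foot carries an aluminium plate 90 x 330 mm, its top 177 mm above the worktop; on the plate, between dark end brackets (to y = +-106 mm, 38 mm high), a 30 mm wide square steel tube, its top at 213 mm, 12 mm holes at local y = -60, -30, 0, 30, 60 mm. Origin: on the worktop below the plate's centre; tube along local y, z up.
- section (a joint): Position (m) of the sliding section along the rail's y axis: 0 = middle hole (start), 0.030 = next hole towards the rail's +y, -0.030 = next hole towards its -y; travel +-0.064. Slides with about 1.5 N of friction, stays where left. The pin, in the section's middle, has about 1.5 mm of play each way in a hole.
- section_top (a point): Centre of the sliding section's flat top, 220.5 mm above the worktop; moves with it. The section is an aluminium sleeve over the tube, 54 mm wide, 56 mm long. A dark guide bush (23 mm wide at its foot, 18 mm above) stands on it, up to 236.5 mm above the worktop; the knob is above that.
- plunger (a joint): Height (m) of the lock plunger: 0 = pushed fully home; about 0.004 = where its spring leaves it (pin still in the hole); above 0.012 the pin is clear of the tube and the section slides; upper stop 0.022. Spring 800 N/m: 3 to 4 N hold it home, about 12 N lift it to 0.019. Released between holes the pin rides on the tube at about 0.012 and drops in over a hole.
- knob (a point): Middle of the black round knob on top of the plunger (moves with it). Knob: vertical cylinder 27 mm in diameter with a 31 mm rim at its top, 28 mm high in all; this point is on its axis, 14 mm below its top and 14 mm above its underside. With the plunger home it is 251 mm above the worktop.
- valve_block: Grey cast valve block, 40 x 72 x 44 mm, loose, standing on one end of the plate (local y about +137 or -137 mm; it varies which). Origin: centre of its underside. It shows the direction in which to slide; do not touch.
- brass_bush: Flanged brass bush, 38 mm in diameter, 34 mm high, loose, on the other end of the plate. Origin: centre of its underside. Bystander.
- grease_tub: Round tub with a blue lid, 68 mm in diameter, 52 mm high, on the worktop behind the rail, to the left. Origin: centre of its underside. Bystander.
- thread_locker: Small upright bottle 24 x 40 x 94 mm with a pointed cap, on the worktop behind the rail. Origin: centre of its underside. Bystander.

How it is judged:
On the way, in this order (a step that is already met when the one before it is completed fails the run):
1. the pin is pulled clear of the middle hole (value of joint plunger above 0.0125 m and contact force between the fingers and plunger above 1 N), for 0.1 s.
2. the section is at the next hole on the valve block's side and the pin has dropped into it (value of joint plunger below 0.007 m and ((y of valve_block in the frame of rail above 0.05 m and value of joint section between 0.026 and 0.034 m) or (y of valve_block in the frame of rail below -0.05 m and value of joint section between -0.034 and -0.026 m))), for 0.1 s.
At the end, for the whole second after the job is handed in: The section is within 4 mm of the next hole on the valve block's side (0.030 m from the middle one), the plunger is held fully home (joint below 2 mm) by the fingers, which bear on it with more than 1.5 N, all through the last second (((y of valve_block in the frame of rail above 0.05 m and value of joint section between 0.026 and 0.034 m) or (y of valve_block in the frame of rail below -0.05 m and value of joint section between -0.034 and -0.026 m)) and value of joint plunger below 0.002 m and contact force between the fingers and plunger above 1.5 N); the arm keeps its last pose, push and grip.
It fails at once if the valve block, brass bush, grease tub or bottle is pushed more than 15 mm or tipped over (distance of any of valve_block, brass_bush, grease_tub, thread_locker from where it was at the start of the episode above 0.015 m or angle between any of valve_block, brass_bush, grease_tub, thread_locker's own z axis and vertical above 0.4 rad).
It also fails if it takes over 35 s, if anything falls off the work surface, if the arm or the gripper's body presses on something with over 40 N, if the wrist force passes 120 N, or if a joint passes its speed limit or range.

## Working session

There is one attempt and no reset: what is moved stays moved. The work goes in short steps, Python scripts to look and compute and a tool call to move; the robot and the scene stay as the last step left them, time stands still between calls to the robot, and variables do not carry over. Pictures are saved under pics/ and viewed, at most 10 in all, crops included, and the job is handed in when it is done.

Besides the shell and the picture viewer there is one more tool, called after "Call:" by a JSON object that holds its "method" and its "body". move_arm: Moves the arm, as the interface text tells. Its arguments: {"type":"object","properties":{"motion":{"type":"array"},"grip":{"type":"number"}},"required":["motion"]}

```bash
mkdir -p pics
python3 - <<'E'
from cell import arm
import cv2,numpy as np
a=arm.snapshot("scene");b=arm.snapshot("top")
cv2.imwrite("pics/s.png",a);cv2.imwrite("pics/t.png",b)
s=arm.observe();print(s["time"],s["tool_pos"],s["ee_rot"],s["force"],s["opening"])
for n in("scene","top"):
  m=arm.camera_model(n);print(np.round(m["K"],1).tolist(),np.round(m["world_from_camera"],3).tolist())
E
```

```text
0.1 [ 0.15829142 -0.65546777  0.19194272] [ 9.92998806e-01  1.18119290e-01  2.06422728e-05 -1.09718451e-03] [-0.22747232  0.79629101  0.91508502] 0.08578048078635425
[[361.3, 0.0, 256.9], [0.0, 361.3, 191.2], [0.0, 0.0, 1.0]] [[-0.89, -0.228, 0.394, 0.213], [-0.454, 0.396, -0.798, 0.673], [0.025, -0.889, -0.456, 0.552], [0.0, 0.0, 0.0, 1.0]]
[[452.4, 0.0, 248.0], [0.0, 452.4, 198.7], [0.0, 0.0, 1.0]] [[0.009, -0.991, 0.133, 0.398], [-1.0, -0.009, 0.004, -0.034], [-0.002, -0.133, -0.991, 1.113], [0.0, 0.0, 0.0, 1.0]]
```

View pics/s.png

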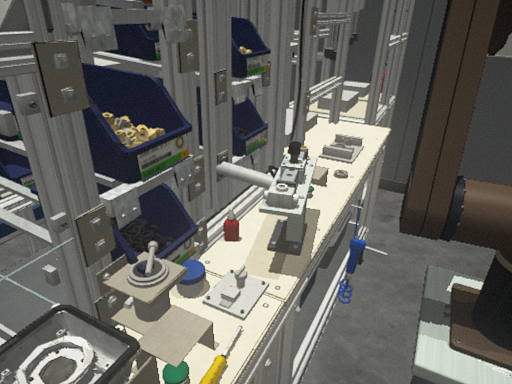

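View pics/t.png

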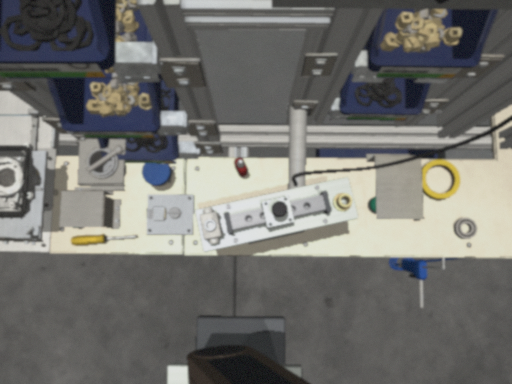

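The top view shows the knob at about (280,210), the valve block at (210,225) on the robot's left, the brass bush at (343,201), and a pipe with a cable behind the rail at (298,145). I'll zoom in on the pipe.

Run:
```python
import cv2,numpy as np
a=cv2.imread("pics/s.png")[120:260,200:350];b=cv2.imread("pics/t.png")[100:260,180:370]
a=cv2.resize(a,None,fx=4,fy=4,interpolation=2)[:,:400+200];b=cv2.resize(b,None,fx=4,fy=4,interpolation=2)
cv2.imwrite("pics/sc.png",a);cv2.imwrite("pics/tc.png",b[:600])
```

```text
(no output)
```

View pics/sc.png

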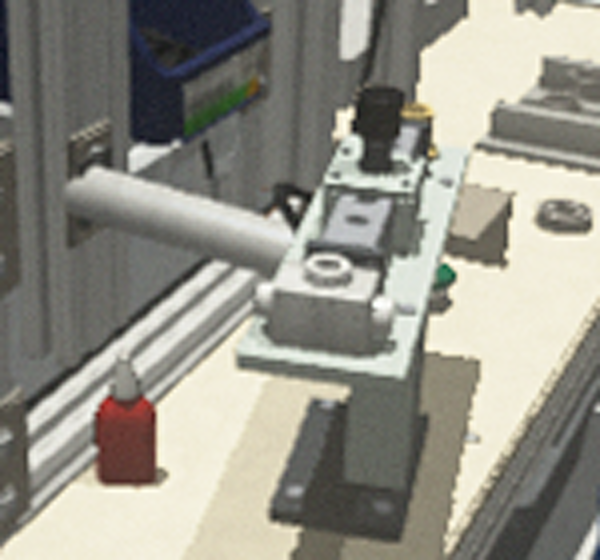

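View pics/tc.png

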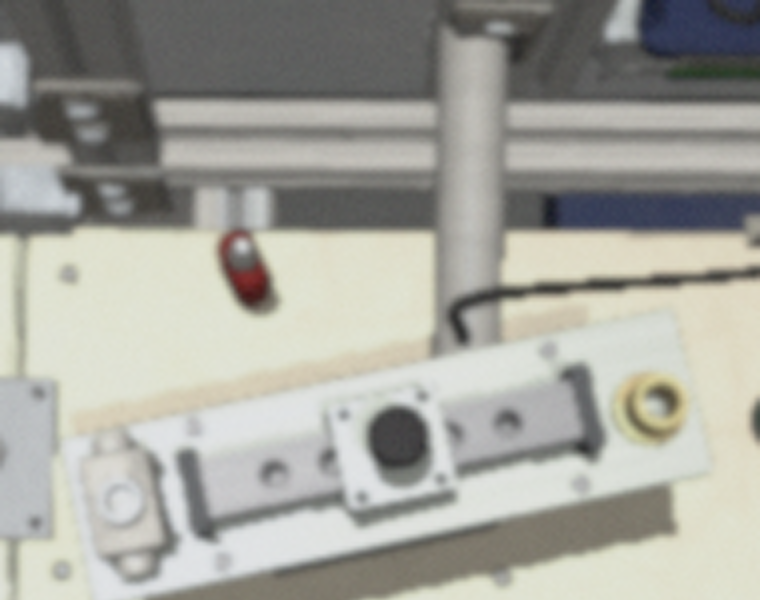

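The valve block is on the left (rail end at world +y) and the pipe sits below the plate. The knob is at top pixel (279.5,209.3), with tube holes at (248.8,218.3) and (307,205.3).

```bash
cat > h.py <<'E'
from cell import arm
import numpy as np
from scipy.spatial.transform import Rotation as R
def cast(n,px,z,m=None):
    m=m or arm.camera_model(n);T=np.array(m["world_from_camera"])
    d=T[:3,:3]@np.linalg.solve(m["K"],[px[0],px[1],1.]);return T[:3,3]+d*(z-T[2,3])/d[2]
def rel(p):
    s=arm.observe();r=R.from_quat(s["ee_rot"]);return r.inv().apply(np.array(p)-s["tool_pos"])/0.06,r.as_matrix().round(3).tolist()
E
python3 - <<'E'
from h import *
k=cast("top",(279.5,209.3),0.269)
a=cast("top",(248.8,218.3),0.213);b=cast("top",(307,205.3),0.213)
d=b-a;print(k,a,b,np.hypot(*d[:2]),np.degrees(np.arctan2(d[1],d[0])))
print(rel([k[0],k[1],0.33]))
E
```

```text
[ 0.49206967 -0.09012404  0.269     ] [ 0.47967077 -0.03260664  0.213     ] [ 0.50683159 -0.14891766  0.213     ] 0.11944021324930044 -76.85589427661984
(array([ 7.61877942, -7.85946197, -2.28158561]), [[0.972, 0.235, -0.0], [0.235, -0.972, 0.002], [0.0, -0.002, -1.0]])
```

Call:
{"method": "move_arm", "body": {"motion": [[[0,0,-0.8,0],[0.2,-0.2,-0.8,0],[0.55,-0.55,-0.5,0],[0.65,-0.65,-0.2,0],[0.68,-0.68,0,0],[0.68,-0.68,0,0],[0.68,-0.68,0,0],[0.68,-0.68,0,0],[0.68,-0.68,0,0],[0.68,-0.68,0,0],[0.68,-0.68,0,0],[0.5,-0.5,0,0]]], "grip": -1}}

```text
time: 1.6
tool_pos: [0.4537, -0.1717, 0.3309]
ee_rot: [0.993, 0.119, -0.0, -0.0]
force: [0.6, -0.6, -0.3]
opening: 0.0854
gripper_force: 0.0
```

Run:
```python
from h import *
import cv2
s=arm.observe();print(s["time"],s["tool_pos"],s["force"])
m=arm.camera_model("wrist");cv2.imwrite("pics/w.png",arm.snapshot("wrist"))
print(rel([.492,-.090,.33]),np.round(m["K"],1).tolist(),np.round(m["world_from_camera"],3).tolist())
```

```text
1.6 [ 0.45365926 -0.17168007  0.33085459] [ 0.62935197 -0.55096257 -0.29408203]
(array([ 0.9057639 , -1.11987564,  0.02051122]), [[0.971, 0.239, 0.002], [0.239, -0.971, 0.004], [0.003, -0.003, -1.0]]) [[283.7, 0.0, 255.4], [0.0, 283.7, 192.9], [0.0, 0.0, 1.0]] [[0.234, -0.919, -0.318, 0.535], [-0.972, -0.222, -0.076, -0.152], [-0.001, 0.326, -0.945, 0.512], [0.0, 0.0, 0.0, 1.0]]
```

View pics/w.png

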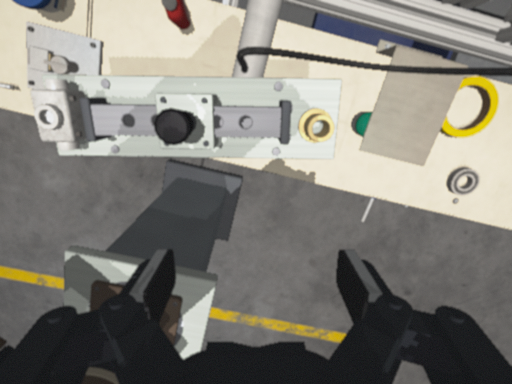

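The wrist view shows the knob at about (172,125), the valve block at (55,115) on the left, and the brass bush at (317,125). I'll measure the knob and the section from this image.

Run:
```python
from h import *
import cv2
g=cv2.cvtColor(cv2.imread("pics/w.png"),6)
x0,y0=140,95;c=g[y0:160,x0:210]
m=(c<55).astype(np.uint8);n,l,st,ce=cv2.connectedComponentsWithStats(m)
i=1+np.argmax(st[1:,4]);print(st[i],ce[i]+[x0,y0])
b=cv2.resize(cv2.convertScaleAbs(c,alpha=2.5),None,fx=8,fy=8,interpolation=cv2.INTER_CUBIC);cv2.imwrite("pics/kc.png",b)
for px in ((172,124),(ce[i]+[x0,y0])): print(cast("wrist",px,.269),cast("wrist",px,.262))
```

```text
[ 14  15  42  34 676] [174.82100592 127.31065089]
[ 0.49790768 -0.08511251  0.269     ] [ 0.49679887 -0.08328727  0.262     ]
[ 0.49577122 -0.08781458  0.269     ] [ 0.49460098 -0.08606704  0.262     ]
```

View pics/kc.png

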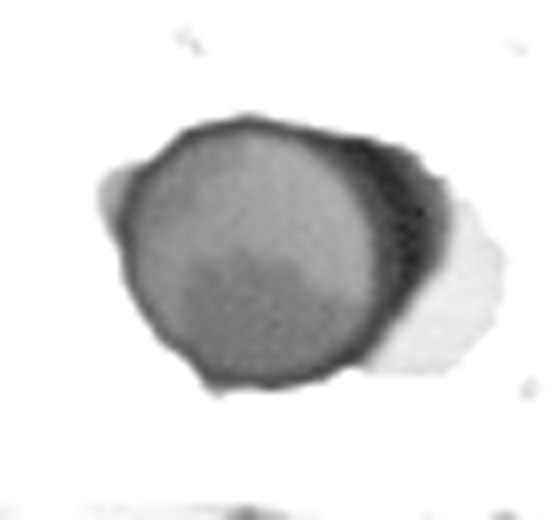

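The knob's top disc is centred at crop (252,252), which is pixel (171.1,126.1) in the full image.

Run:
```python
from h import *
k=cast("wrist",(171.1,126.1),.269);print(k)
a=cast("wrist",(128,121),.213);b=cast("wrist",(247,122),.213);d=b-a;print(a,b,np.degrees(np.arctan2(d[1],d[0])))
print(rel([k[0],k[1],.33])[0])
```

```text
[ 0.49601593 -0.08462693  0.269     ]
[ 0.48125153 -0.02608073  0.213     ] [ 0.50939457 -0.14517451  0.213     ] -76.70434752260446
[ 0.99217242 -1.19081697  0.02097731]
```

Call:
{"method": "move_arm", "body": {"motion": [[[0.45,-0.55,0,0],[0.45,-0.55,0.2,0],[0.08,-0.07,0.4,0],[0,0,0.2,0],[0,0,0,0]]]}}

```text
time: 2.28
tool_pos: [0.4929, -0.0921, 0.2819]
ee_rot: [0.993, 0.118, -0.001, -0.001]
force: [0.1, 0.6, 1.0]
opening: 0.0853
gripper_force: 0.0
```

Run:
```python
from h import *
import cv2
s=arm.observe();print(s["time"],s["tool_pos"],s["force"])
p=arm.snapshot("wrist");cv2.imwrite("pics/w2.png",p)
m=arm.camera_model("wrist");T=np.array(m["world_from_camera"])
q=T[:3,:3].T@(np.array([.495,-.087,.269])-T[:3,3]);print((np.array(m["K"])@q)[:2]/q[2])
```

```text
2.275 [ 0.492945   -0.09214643  0.28187528] [0.08227458 0.59800873 0.98069751]
[249.36776114 210.33502568]
```

View pics/w2.png

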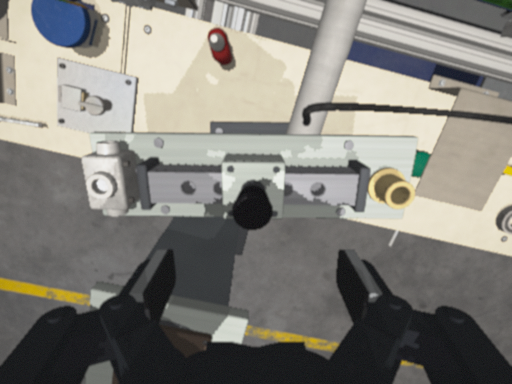

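The knob's top disc is at about (252,208), nearly centred between the fingers (midpoint column about 256).

Run:
```python
from h import *
import cv2
g=cv2.cvtColor(cv2.imread("pics/w2.png"),6)
for t in (25,35,45):
  m=(g[178:235,225:282]<t).astype(np.uint8);n,l,st,ce=cv2.connectedComponentsWithStats(m);i=1+np.argmax(st[1:,4]);print(t,st[i]+[225,178,0,0,0])
k=cast("wrist",(252,207.5),.269);print(k,rel([k[0],k[1],.236])[0])
```

```text
25 [ 233  186   38   43 1023]
35 [ 232  185   40   44 1251]
45 [ 230  183   43   47 1352]
[ 0.49766967 -0.08838738  0.269     ] [ 0.08448992 -0.05020132  0.7855482 ]
```

Call:
{"method": "move_arm", "body": {"motion": [[[0.06,-0.05,0.25,0],[0,0,0.3,0],[0,0,0.2,0],[0,0,0,0]]]}}

```text
time: 2.82
tool_pos: [0.4956, -0.0879, 0.2363]
ee_rot: [0.993, 0.118, -0.002, -0.001]
force: [0.1, -0.1, 0.0]
opening: 0.0852
gripper_force: 0.0
```

Call:
{"method": "move_arm", "body": {"motion": [[[0,0,0,0],[0,0,0,0],[0,0,0,0],[0,0,0,0],[0,0,0,0],[0,0,0,0],[0,0,0,0],[0,0,0,0]]], "grip": 1}}

```text
time: 3.82
tool_pos: [0.4966, -0.0882, 0.2382]
ee_rot: [0.993, 0.118, -0.0, -0.0]
force: [-0.2, 0.7, 0.5]
opening: -0.0002
gripper_force: 0.0
```

The gripper shut on nothing, so I'll look.

Run:
```python
from h import *
import cv2
s=arm.observe();print(s["tool_pos"],s["opening"])
p=arm.snapshot("wrist");q=arm.snapshot("top")[150:270,200:360]
q=cv2.resize(q,(384*160//120,384));cv2.imwrite("pics/w3.png",cv2.resize(np.hstack([p,q]),None,fx=.78,fy=.78))
```

```text
[ 0.49656693 -0.08817043  0.23821038] -0.00015597647328080552
```

View pics/w3.png

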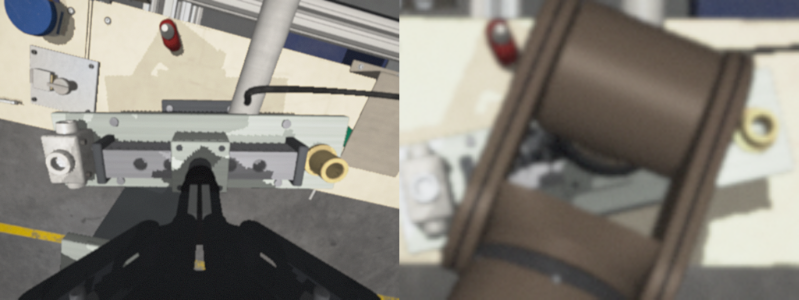

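The fingers appear shut at about (200,180) in the left half, with the dark knob just above them at (200,168). I'll check this by triangulating the knob top and projecting the TCP.

Run:
```python
from h import *
import cv2
s=arm.observe();m=arm.camera_model("wrist");K=np.array(m["K"]);T=np.array(m["world_from_camera"])
def pr(p):
  q=T[:3,:3].T@(np.array(p)-T[:3,3]);return ((K@q)[:2]/q[2]).round(1),q[2].round(3)
t=np.array(s["tool_pos"]);print("tcp",pr(t),"grasp",pr(t+[0,0,.019]),"knobtop",pr([.4965,-.088,.269]),pr([.4965,-.088,.241]),"cam",T[:3,3]-t)
# triangulate knob top: rays from top cam, wrist pose1 (from tool offset), now-like pose2
rays=[]
def ray(m,T,px): d=T[:3,:3]@np.linalg.solve(m["K"],[*px,1.]);rays.append((T[:3,3],d/np.linalg.norm(d)))
mt=arm.camera_model("top");ray(mt,np.array(mt["world_from_camera"]),(279.5,209))
T1=np.array([[0.234,-0.919,-0.318,0.535],[-0.972,-0.222,-0.076,-0.152],[-0.001,0.326,-0.945,0.512],[0,0,0,1]])
ray(m,T1,(171.1,126.1))
T2=T.copy();T2[:3,3]+=np.array([.492945,-.092146,.281875])-t;ray(m,T2,(252,209))
def tri(rs):
  A=sum(np.eye(3)-np.outer(d,d) for o,d in rs);b=sum((np.eye(3)-np.outer(d,d))@o for o,d in rs);return np.linalg.solve(A,b).round(4)
print(tri(rays),tri(rays[:2]),tri(rays[::2]),tri(rays[1:]))
```

```text
tcp (array([256.1, 221.7]), np.float64(0.199)) grasp (array([256.2, 234.3]), np.float64(0.181)) knobtop (array([255.9, 243.5]), np.float64(0.17)) (array([255.9, 223.5]), np.float64(0.196)) cam [0.08154683 0.01999361 0.18135609]
[ 0.4938 -0.089   0.2645] [ 0.4935 -0.0895  0.2685] [ 0.4934 -0.0897  0.2615] [ 0.4941 -0.0882  0.2647]
```

Run:
```python
from h import *
import cv2
p=arm.snapshot("wrist");s=arm.snapshot("scene");cv2.imwrite("pics/w4r.png",p);cv2.imwrite("pics/s4r.png",s)
a=cv2.resize(p[170:310,186:326],(560,560),interpolation=2);b=cv2.resize(s[125:265,240:300],(240,560),interpolation=2)
cv2.imwrite("pics/w4.png",cv2.convertScaleAbs(np.hstack([a,b]),alpha=1.8,beta=15))
```

```text
(no output)
```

View pics/w4.png

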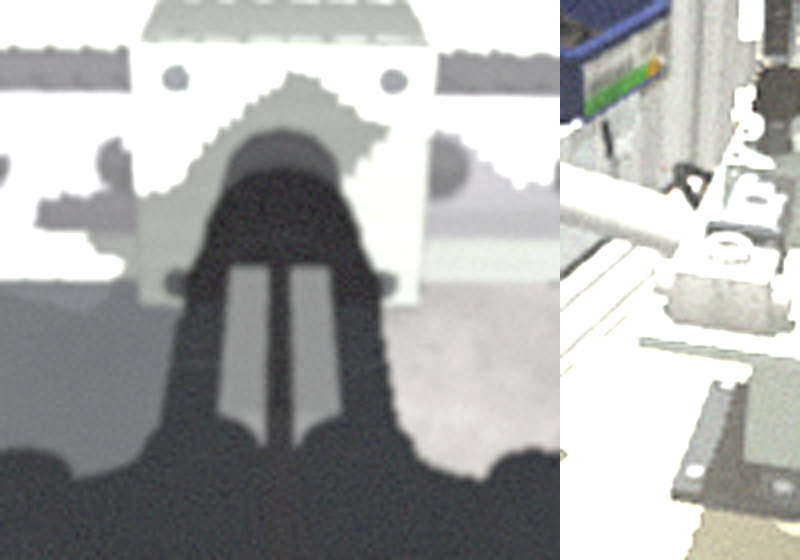

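The camera puts the shut fingertips at row 236, right over the knob's top disc, where the stated TCP would project to row 222. That suggests the real fingertips end about 25 mm short of the reported TCP and have closed just above the knob. I'll check by touch, lowering the shut fingers in small steps.

Call:
{"method": "move_arm", "body": {"motion": [[[0,0,0.03,0],[0,0,0.03,0],[0,0,0,0]]]}}

```text
time: 4.4
tool_pos: [0.4964, -0.0881, 0.2343]
ee_rot: [0.993, 0.118, -0.0, -0.0]
force: [-0.3, 0.4, 0.3]
opening: 0.0
gripper_force: 0.0
```

Call:
{"method": "move_arm", "body": {"motion": [[[0,0,0.03,0],[0,0,0.03,0],[0,0,0,0]]]}}

```text
time: 4.78
tool_pos: [0.4965, -0.0881, 0.2309]
ee_rot: [0.993, 0.118, -0.0, -0.0]
force: [0.5, 0.1, -0.6]
opening: -0.0001
gripper_force: 0.0
```

Run:
```python
from h import *
import cv2
p=arm.snapshot("wrist");cv2.imwrite("pics/w5r.png",p)
o=cv2.imread("pics/w4r.png")
for c in (247,256,264):
  print(c);print(o[196:250:2,c].mean(1).astype(int));print(p[196:250:2,c].mean(1).astype(int))
for r in (212,216,220,224,228,232,236,240,250):
  print(r,o[r,226:288:2].mean(1).astype(int),'\n   ',p[r,226:288:2].mean(1).astype(int))
```

```text
247
[109  91  89  88  73  48  46  43  38  22  15  22  18  20  17  19  17  23
  19  19  46  74  76  74  73  75  74]
[135 107  90  89  90  89  69  45  46  44  41  20  16  20  19  25  17  17
  21  22  47  73  75  75  75  74  76]
256
[89 90 89 59 43 45 43 40 25 21 25 17 21 20 20 16 25 25 26 21 22 23 21 26
 22 22 23]
[90 89 90 92 87 52 46 48 43 35 23 20 19 18 20 18 23 23 21 23 14 24 25 25
 23 26 21]
264
[91 91 91 86 59 44 45 43 36 21 19 21 20 13 21 23 21 21 18 17 45 72 74 74
 74 75 75]
[90 88 92 90 90 80 53 43 44 42 38 22 23 25 20 18 21 24 25 27 45 74 75 74
 74 74 75]
212 [229 229 210 129  86  90  89  88  65  41  40  36  33  33  26  25  24  30
  35  36  41  43  65  93 107 136 137 137 136 137 137] 
    [227 221 220 136  88  89  90  89  81  48  44  43  45  42  44  43  43  45
  46  44  44  50  78  90  89  89  95 127 128 137 136]
216 [189 137 102  89  90  88  89  84  43  27  23  23  19  21  21  25  17  20
  17  19  20  25  53 127 136 135 135 134 135 135 136] 
    [229 173 127 100  88  90  89  87  60  43  41  37  32  26  23  23  27  25
  35  38  40  41  55  86  95 122 124 137 136 136 135]
220 
[... 1136 characters left out ...]
4  30  21  20  18  16  55 119 129 133 134] 
    [ 89  89  88  90  80  37  18  18  24  42  45  46  45  40  24  14  31  45
  44  45  46  29  20  21  21  36 110 133 133 132 134]
240 [ 76  47  41  28  16  27  20  19  32  70  74  76  76  67  26  21  51  76
  74  74  76  51  17  25  24  16  17  31  56  74 126] 
    [ 90  86  88  81  36  20  20  20  32  71  75  74  75  65  26  25  51  75
  74  75  76  50  19  24  19  25  36 109 132 132 135]
250 [ 59  60  39  26  30  29  27  30  55  74  75  75  75  58  22  27  44  73
  74  73  73  67  33  25  28  30  24  37  93 101 102] 
    [ 79  77  52  25  28  27  29  27  53  74  76  75  75  58  23  23  44  72
  74  73  74  65  32  28  20  26  24  26  74 117 126]
```

The strips' end stays fixed in the image while the knob's disc moves, so the fingers really are above the knob. Allowing for the finger's front face, the tips are about 40 mm short of the reported TCP. The open-finger picture gives the same figure: 53 mm, including the 13 mm swing. I'll keep feeling down gently.

Call:
{"method": "move_arm", "body": {"motion": [[[0,0,0.03,0],[0,0,0.03,0],[0,0,0,0]]]}}

```text
time: 5.2
tool_pos: [0.4967, -0.0882, 0.2278]
ee_rot: [0.993, 0.118, 0.0, 0.0]
force: [-1.2, 0.4, 3.2]
opening: -0.0004
gripper_force: 1.2
```

Call:
{"method": "move_arm", "body": {"motion": [[[0,0,0.03,0],[0,0,0.03,0],[0,0,0,0]]]}}

```text
time: 5.58
tool_pos: [0.4971, -0.0888, 0.2269]
ee_rot: [0.993, 0.118, 0.001, 0.001]
force: [-4.0, -0.0, 11.3]
opening: 0.0001
gripper_force: 5.5
```

Call:
{"method": "move_arm", "body": {"motion": [[[0,0,0.03,0],[0,0,0.02,0],[0,0,0,0]]]}}

```text
time: 5.95
tool_pos: [0.4975, -0.0897, 0.2268]
ee_rot: [0.993, 0.118, 0.001, 0.003]
force: [-8.1, -0.3, 19.1]
opening: -0.0002
gripper_force: 9.5
```

Contact: the force follows the knob's soft spring and then goes stiff at a reported TCP of about 0.227, with the knob top home at 0.265. So the real tips are about 38 mm above the reported TCP. I'll back off, open, and go down to a reported z of about 0.207.

Call:
{"method": "move_arm", "body": {"motion": [[[0,0,-0.3,0],[0,0,-0.3,0],[0,0,-0.1,0],[0,0,0,0]]]}}

```text
time: 6.45
tool_pos: [0.4967, -0.0881, 0.2629]
ee_rot: [0.993, 0.118, 0.0, 0.0]
force: [-0.3, 0.5, -0.5]
opening: -0.0001
gripper_force: 0.0
```

Call:
{"method": "move_arm", "body": {"motion": [[[0,0,0,0],[0,0,0,0],[0,0,0,0],[0,0,0,0],[0,0,0,0],[0,0,0,0]]], "grip": -1}}

```text
time: 7.2
tool_pos: [0.4966, -0.0882, 0.2629]
ee_rot: [0.993, 0.118, 0.0, 0.0]
force: [-0.8, 0.1, -0.9]
opening: 0.0853
gripper_force: 0.0
```

Call:
{"method": "move_arm", "body": {"motion": [[[-0.02,0,0.35,0],[0,0,0.35,0],[0,0,0.15,0],[0,0,0.06,0],[0,0,0,0]]]}}

```text
time: 7.82
tool_pos: [0.4957, -0.0885, 0.2087]
ee_rot: [0.993, 0.118, 0.0, 0.0]
force: [0.8, 0.0, 0.0]
opening: 0.0853
gripper_force: 0.0
```

Call:
{"method": "move_arm", "body": {"motion": [[[0,0,0,0],[0,0,0,0],[0,0,0,0],[0,0,0,0],[0,0,0,0],[0,0,0,0]]], "grip": 1}}

```text
time: 8.57
tool_pos: [0.4956, -0.0886, 0.2085]
ee_rot: [0.993, 0.118, 0.0, 0.0]
force: [0.6, -1.4, 0.6]
opening: 0.0273
gripper_force: 58.9
```

Gripped at 27 mm, so the pads are on the knob body. Now I'll pull up.

Call:
{"method": "move_arm", "body": {"motion": [[[0,0,-0.08,0],[0,0,-0.08,0],[0,0,-0.08,0],[0,0,0,0],[0,0,0,0]]]}}

```text
time: 9.2
tool_pos: [0.4951, -0.088, 0.2215]
ee_rot: [0.993, 0.118, -0.0, -0.001]
force: [5.4, 0.8, -9.2]
opening: 0.0275
gripper_force: 59.6
```

Call:
{"method": "move_arm", "body": {"motion": [[[0,-0.1,0,0],[0,-0.2,0,0],[0,-0.15,0,0],[0,-0.04,0,0],[0,0,0,0],[0,0,0,0]]]}}

```text
time: 9.95
tool_pos: [0.4886, -0.059, 0.2218]
ee_rot: [0.993, 0.118, 0.0, -0.001]
force: [5.6, 1.8, -10.0]
opening: 0.0279
gripper_force: 59.8
```

Moved 30 mm along the rail. Next I'll lower the pin.

Call:
{"method": "move_arm", "body": {"motion": [[[0,0,0.07,0],[0,0,0.07,0],[0,0,0.07,0],[0,0,0.02,0],[0,0,0,0]]]}}

```text
time: 10.58
tool_pos: [0.489, -0.06, 0.2099]
ee_rot: [0.993, 0.118, 0.001, 0.0]
force: [2.9, 1.9, -0.4]
opening: 0.0275
gripper_force: 60.5
```

Call:
{"method": "move_arm", "body": {"motion": [[[0,0,0.05,0],[0,0,0.05,0],[0,0,0.04,0],[0,0,0,0],[0,0,0,0]]]}}

```text
time: 11.2
tool_pos: [0.4896, -0.0613, 0.2049]
ee_rot: [0.993, 0.118, 0.001, 0.002]
force: [-2.3, 0.3, 13.1]
opening: 0.0273
gripper_force: 61.5
```

Run:
```python
from h import *
import cv2
p=arm.snapshot("wrist");s=arm.snapshot("scene")[115:265,210:350]
cv2.imwrite("pics/f.png",np.hstack([p[60:320],cv2.resize(s,(243,260))]))
o=arm.observe();print(o["time"],o["tool_pos"],o["force"],o["opening"])
```

```text
11.3 [ 0.48962954 -0.06125606  0.2049286 ] [-3.00921465  0.366546   13.88076948] 0.027069787939835294
```

View pics/f.png

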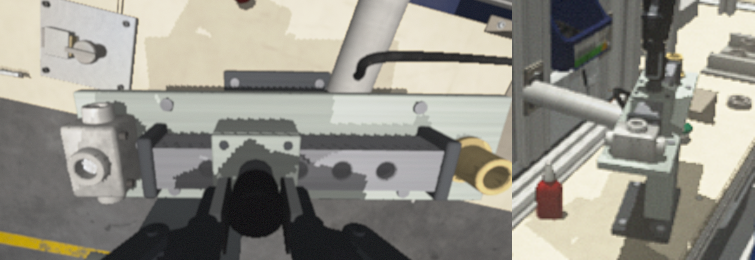

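The picture shows three free holes on the right (308, 342 and 386) and one on the left (about 175). The section is therefore one hole nearer the valve block, and the knob is gripped and held down at about 13 N.

```bash
python3 -c "
from cell import arm
print(arm.hand_in())"
```

```text
the job is handed in; nothing more can be done
None
```

I handed the job in at about 11.3 s: the section is locked one hole nearer the valve block, the gripper is holding the pin home with about 13 N, and I don't know the judge's result because `hand_in()` returned none.

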